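Point out two lenses for the clip

ROBOT

A 6-joint arm with a two-finger parallel gripper is mounted at the origin on the work surface. World frame = base frame: x ahead of the robot, y to its left, z up, the work surface at z = 0. Lengths are in m, angles in rad, forces in N, time in s.
With the tool pointing down it reaches from about 0.275 to 0.725 m from the base axis. Payload 5.6 kg.
Tool frame: the origin (TCP) lies at the very end of the fingers, on their centre line; the grasp point (between the pads) lies 19 mm behind it (arm.pinch_z is the z of the grasp point in the tool frame, in m); z points along the fingers, y is the direction in which the jaws open and shut (so a half turn about z gives the same grasp; the last joint's range is limited). The gripper opens to 85 mm and grips with 20 to 120 N. Pads are 22 mm wide; open, the fingers measure 114 mm over their backs; the gripper's body (76 mm by 85 mm) begins 54 mm behind the grasp point. The pads swing forward as they close: fully open they stand 13 mm farther back than shut.
Start: joints at [1.441, 0.255, 0.108, 0, -1.424, -0.285], TCP at [0.222, 0.503, 0.231] pointing down, gripper open.
Joint ranges: [-2.95, 2.95], [-1.21, 1.97], [-1.09, 1.5], [-2.87, 1.71], [-2.94, -0.07], [-3.05, 3.05]. Speed limits (rad/s): [2.57, 2.57, 3.14, 3.14, 3.14, 3.14].

INTERFACE

Orientations are given as a unit quaternion [w, x, y, z].
In Python, from plant import arm gives the robot as it stands.
- The arm moves only by the tool play_rows, never from a script. Its argument "deltas" is a list of rows, each a list of 7 numbers: the closure in counts, from 0 (fully open) to 255 (shut), then the shift along the world's x, y, z in cm, then the turn, a rotation vector about the world's x, y, z in degrees. In form: [[claw, tx, ty, tz, rx, ry, rz], ...]. A call has 1 to 8 rows; each row is the pose to reach, as a shift and turn from the pose commanded when the call began; what a row does not reach only later rows make up. A row lasts 1/8 s, in which the tool goes at most 62.5 mm and 10.7 degrees, less where a joint would pass 70% of its speed; a pose out of reach is approached as far as the arm can. A call with a gripper value outside its range is refused whole. The fingers move at their own pace and stop on an object; the grip force is fixed at half the most. Time passes only in rows, so rows that repeat a pose let the fingers close. It gives the time, the measured TCP pose, the force and the opening at its end, in the units of the state.
- arm.get_obs(): the state, without advancing time (a new reading comes with each control period).
- arm.camera(name): name is "scene" or "top"; returns (picture, depth): 384x512x3 uint8, red, green, blue; 384x512 float32, m along the optical axis (not along the pixel's ray), 0 where there is no reading.
- arm.camera_info(name): a dict with "camera_matrix" (3x3 intrinsics, pixels), "dist_coeffs" ([k1, k2, p1, p2, k3] as OpenCV has them; the pictures are not rectified), "R" (3x3) and "t" (3): a world point X has camera coordinates R X + t. Camera axes: x right, y down, z forward; pixel columns grow to the right and rows downward; lengths in m; the calibration is good to about 2 mm. A picture is of the moment at which its call begins. camera_info takes no time and is no camera call.
- arm.job_done(): hands the job in, once; it reports no verdict.
The state is a dict: "time_s": time; "joints": joint angles; "joint_velocities": joint speeds; "tau": joint torques, N m; "tcp_pos": TCP position; "tcp_rot": TCP orientation; "wrist_force": force on the tool from outside, world axes, zero at the start; "wrist_torque": the same for the moment, N m; "opening": finger opening in m.
Only numpy, scipy, OpenCV 4.12 (cv2) and the standard library are available. Lean on these libraries where they do the work, as an engineer would, in place of code of your own. Each camera call takes 0.05 s, during which the arm holds its last target. There are 200 camera calls.

TASK

We are filming a short clip on choosing lenses at the editing desk. Press the round record button on the small console all the way down and let it up again, then point with your fingertips from above at the tallest of the three standing lenses, a few centimetres or less above the middle of its cap, and stay there for about two seconds; then point in the same way at the flattest lens for about two seconds and finish still pointing there. Do not point at the middle-sized lens, never touch or move any lens, and leave the other things on the desk where they are.

Things in the scene. Friction and masses are not known exactly. Their poses are not given: they have to be found in the camera images.
- tall_lens: The tallest of the three black camera lenses, standing upright on its rear cap: 76 mm across, 150 mm tall, loose. Origin at the centre of its underside, z up.
- tall_lens_top (a point): Centre of the front cap of the tallest lens, 150 mm above the table: the point to point at.
- middle_lens: The middle-sized one of the three black camera lenses, standing upright on its rear cap: 74 mm across, 90 mm tall, loose. Origin at the centre of its underside, z up.
- middle_lens_top (a point): Centre of the front cap of the middle-sized lens, 90 mm above the table (not to be pointed at).
- flat_lens: The flattest of the three black camera lenses, standing upright on its rear cap: 68 mm across, 36 mm tall, loose. Origin at the centre of its underside, z up.
- flat_lens_top (a point): Centre of the front cap of the flattest lens, 36 mm above the table: the point to point at.
- console: Black edit console, a slab 140 mm (x) by 90 mm (y) by 22 mm, fixed to the table. Origin at the centre of its underside, z up. On top: the round record push button 42 mm from its centre towards its own -x, a row of small flat dead keys, and a fixed flat grey jog wheel 54 mm across and 6 mm high centred 32 mm towards its own +x.
- record (a joint): Travel of the record button in m: 0 up, 0.006 fully down. Spring-loaded: fully down takes 5 N, and it comes back up when let go.
- record_top (a point): Centre of the top face of the grey record button, 28 mm across, 44 mm above the table when up; it moves straight down with the button (6 mm of travel).
- battery: Black camera battery, 54 x 36 x 20 mm, lying between two lenses' places. Loose bystander, to be left alone. Origin at the centre of its underside.
- card_case: Grey memory-card case, 70 x 40 x 14 mm, lying between two lenses' places. Loose bystander, to be left alone. Origin at the centre of its underside.
- mouse: Black computer mouse, 100 x 58 x 32 mm. Loose bystander, to be left alone. Origin at the centre of its underside.
- drive: Flat aluminium external drive, 115 x 78 x 16 mm. Loose bystander, to be left alone. Origin at the centre of its underside.
- mug: White mug, 80 mm across, 90 mm tall. Loose bystander, to be left alone. Origin at the centre of its underside.
- brush: Small cleaning brush lying flat, 150 mm long. Loose bystander, to be left alone. Origin at about its middle.
Mind the look-alikes: they are no part of the job. What is shaped like the console but red is not meant.

How it is judged:
By the outcome, as a careful person would: the job done as asked, in the order asked, and still so for the second after the job is handed in, with the robot touching nothing.
It also fails if it takes over 58 s, if anything falls off the work surface, if the arm or the gripper's body presses on something with over 40 N, if the wrist force passes 120 N, or if a joint passes its speed limit or range.

## Working session

There is one attempt and no reset: what is moved stays moved. The work goes in short steps, Python scripts to look and compute and a tool call to move; the robot and the scene stay as the last step left them, time stands still between calls to the robot, and variables do not carry over. Pictures are saved under pics/ and viewed, about 8 in all and at most 12, crops included, and the job is handed in when it is done.

Besides the shell and the picture viewer there is one more tool, called in YAML: its name, and indented under it one key for each argument. play_rows: Moves the arm, as the interface text tells. Its arguments: {"type":"object","properties":{"deltas":{"type":"array","items":{"type":"array","items":{"type":"number"}}}},"required":["deltas"]}

```bash
mkdir -p pics
cat > h.py <<'E'
import numpy as np, cv2
from plant import arm
def grab(n):
    p,d=arm.camera(n); np.savez('%s.npz'%n,p=p,d=d); return p,d
def world(n,d):
    i=arm.camera_info(n); K=np.array(i['camera_matrix'],float); D=np.array(i['dist_coeffs'],float)
    h,w=d.shape; u,v=np.meshgrid(np.arange(w),np.arange(h))
    q=cv2.undistortPoints(np.stack([u,v],-1).reshape(-1,1,2).astype(float),K,D).reshape(h,w,2)
    c=np.dstack([q*d[...,None],d]); X=(c-np.array(i['t']))@np.array(i['R']); X[d==0]=np.nan
    return X
E
python3 - <<'E'
from h import *
for n in('top','scene'):
    p,d=grab(n); cv2.imwrite(f'pics/{n}0.png',cv2.resize(p[...,::-1],(768,576)))
    i=arm.camera_info(n); print(n,-np.array(i['R']).T@i['t'])
print(arm.get_obs())
E
```

```text
top [0.37174213 0.0137737  1.17534357]
scene [1.08490091 0.33578263 0.81768685]
{'time_s': 0.1, 'joints': array([ 1.44063947e+00,  2.55691781e-01,  1.07121234e-01, -4.18119697e-04,
       -1.42388750e+00, -2.84581387e-01]), 'joint_velocities': array([ 2.01736924e-04, -1.85636099e-03,  3.41900276e-03,  1.07024296e-03,
       -4.08634574e-06,  9.41687797e-04]), 'tau': array([-1.72984572e-03, -3.87607741e+01,  2.38471609e+01,  5.37784204e+00,
       -3.79560166e-03, -1.74590816e-06]), 'tcp_pos': array([0.22140515, 0.50298448, 0.23047973]), 'tcp_rot': array([ 8.44336834e-04,  9.78569267e-01, -2.05916141e-01, -1.42077320e-04]), 'wrist_force': array([-0.44352127, -0.27911411, -0.13727569]), 'wrist_torque': array([ 0.0149301 , -0.00042771,  0.02997965]), 'opening': 0.08545249517245516}
```

View pics/top0.png

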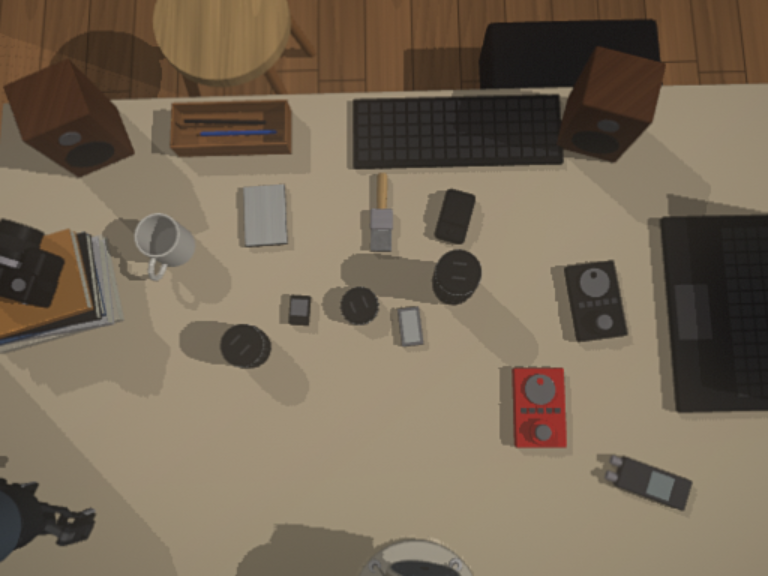

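View pics/scene0.png

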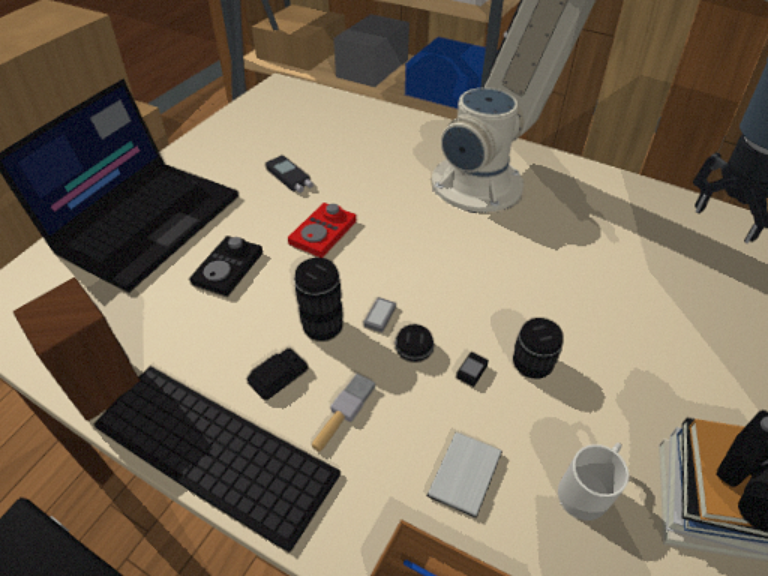

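Top view: the black console is at (595,300) with its button at (604,322). The red look-alike at (540,407) is not meant. The lenses are at (457,277), (360,306) and (246,346), which look like tall, flat and middle. I'll check that against depth and one enlarged crop.

Run:
```python
from h import *
a={n:np.load(n+'.npz') for n in('top','scene')}
W={n:world(n,a[n]['d']) for n in a}
X=W['top']
# rough from pixel
def cut(n,c,r,zlo,zhi):
    P=W[n].reshape(-1,3); m=(np.hypot(*(P[:,:2]-c).T)<r)&(P[:,2]>zlo)&(P[:,2]<zhi); return P[m]
for k,(u,v),h,r in[('btn',(604,322),.044,.022),('tall',(457,277),.15,.06),('flat',(360,306),.036,.06),('mid',(246,346),.09,.06),('redbtn',(543,432),.044,.022)]:
    c0=X[round(v/1.5),round(u/1.5)]; print(k,'pix',c0.round(4))
    for n in W:
        Q=cut(n,c0[:2],r,h-.006,h+.008)
        if len(Q)<5: print(n,'few',len(Q));continue
        (cx,cy),rad=cv2.minEnclosingCircle((Q[:,:2]*1000).astype(np.float32))
        print('  ',n,len(Q),'mean',Q.mean(0).round(4),'circ',round(cx),round(cy),round(rad,1),'medz',np.median(Q[:,2]).round(4))
p=a['top']['p'][150:260,140:430,::-1]; q=a['scene']['p'][140:265,115:385,::-1]
cv2.imwrite('pics/c1.png',np.vstack([cv2.resize(p,(780,296)),cv2.resize(q,(780,300))]))
```

```text
btn pix [ 0.4817 -0.3466  0.0413]
   top 88 mean [ 0.4835 -0.3455  0.0433] circ 485 -349 17.8 medz 0.0434
   scene 50 mean [ 0.4854 -0.3441  0.0442] circ 485 -346 13.3 medz 0.0447
tall pix [ 0.5498 -0.0789  0.1485]
   top 672 mean [ 0.561  -0.0802  0.1496] circ 562 -80 36.2 medz 0.1496
   scene 489 mean [ 0.5642 -0.0793  0.1504] circ 562 -80 37.3 medz 0.1506
flat pix [0.5209 0.0876 0.0378]
   top 432 mean [0.5243 0.0907 0.0357] circ 525 91 33.1 medz 0.0357
   scene 390 mean [0.5272 0.0901 0.0365] circ 525 88 33.4 medz 0.0366
mid pix [0.4486 0.2794 0.0896]
   top 588 mean [0.4522 0.2904 0.0898] circ 453 291 35.8 medz 0.0897
   scene 496 mean [0.4556 0.2908 0.0909] circ 453 290 35.8 medz 0.0912
redbtn pix [ 0.2934 -0.228   0.0383]
   top 95 mean [ 0.2934 -0.227   0.0435] circ 292 -228 15.5 medz 0.0438
   scene 48 mean [ 0.2965 -0.2244  0.0441] circ 295 -224 16.1 medz 0.0444
```

View pics/c1.png

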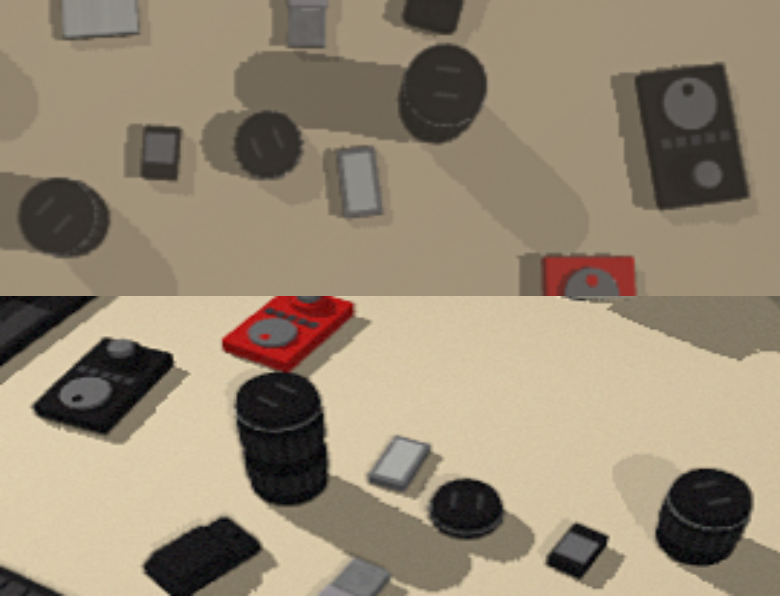

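The crop confirms it. The tall lens is nearest the black console (top at 0.150 m), the flat one is between the battery and the card case (0.036 m), and the middle one is at far left (0.090 m). Targets are: button (0.4845, -0.345), tall (0.562, -0.080), flat (0.525, 0.0895).

I'll shut the fingers and cross at height, on the base side of the lenses.

play_rows:
  deltas:
    - [255,1,-4,1,0,0,0]
    - [255,2.5,-9,2,0,0,0]
    - [255,4,-14,3,0,0,0]
    - [255,6,-20,3,0,0,0]
    - [255,8,-26,3,0,0,0]
    - [255,10,-32,3,0,0,0]
    - [255,12,-38,3,0,0,0]
    - [255,13.5,-43,3,0,0,0]

```text
time_s: 1.1
tcp_pos: [0.3565, 0.0713, 0.2612]
tcp_rot: [-0.0, 0.979, -0.206, 0.0]
wrist_force: [0.3, 0.9, 0.3]
opening: -0.0
```

play_rows:
  deltas:
    - [255,1.5,-5,0,0,0,0]
    - [255,3,-10,0,0,0,0]
    - [255,5,-16,0,0,0,0]
    - [255,7,-22,0,0,0,0]
    - [255,9,-28,0,0,0,0]
    - [255,11,-34,0,0,0,0]
    - [255,12.5,-40,0,0,0,0]
    - [255,12.8,-41.8,0,0,0,0]

```text
time_s: 2.1
tcp_pos: [0.4843, -0.3475, 0.2591]
tcp_rot: [-0.0, 0.978, -0.207, -0.002]
wrist_force: [0.5, 1.2, 0.8]
opening: -0.0001
```

play_rows:
  deltas:
    - [255,0,0.2,-4,0,0,0]
    - [255,0,0.2,-8,0,0,0]
    - [255,0,0.2,-12,0,0,0]
    - [255,0,0.2,-16,0,0,0]
    - [255,0,0.2,-19,0,0,0]
    - [255,0,0.2,-20,0,0,0]
    - [255,0,0.2,-20,0,0,0]

```text
time_s: 2.98
tcp_pos: [0.4845, -0.3427, 0.0612]
tcp_rot: [0.0, 0.979, -0.206, -0.0]
wrist_force: [0.3, 0.2, 0.3]
opening: -0.0
```

Run:
```python
from h import *
p,d=grab('scene'); q,e=grab('top'); print(arm.get_obs()['tcp_pos'])
cv2.imwrite('pics/b1.png',np.hstack([cv2.resize(p[120:220,100:200,::-1],(400,400)),cv2.resize(q[150:250,340:440,::-1],(400,400))]))
```

```text
[ 0.48551504 -0.34314753  0.06272471]
```

View pics/b1.png

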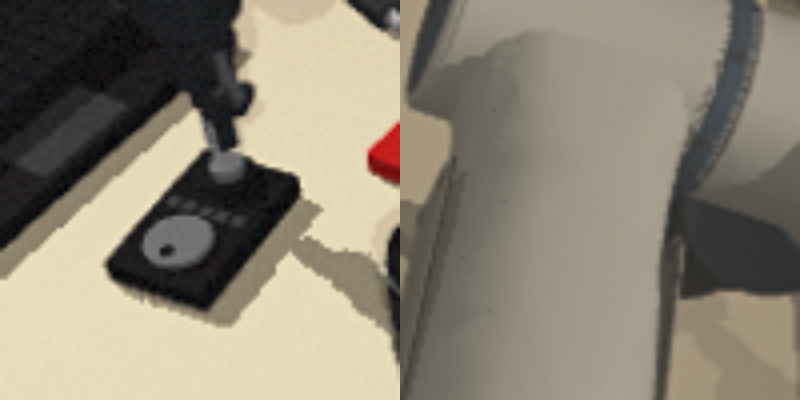

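The fingertips, at about (228,140) in the left crop, stand just over the button at (228,165). Pressing now, with a small y correction.

play_rows:
  deltas:
    - [255,0,-0.2,-1,0,0,0]
    - [255,0,-0.2,-1.6,0,0,0]
    - [255,0,-0.2,-1.9,0,0,0]
    - [255,0,-0.2,-2.1,0,0,0]
    - [255,0,-0.2,-2.3,0,0,0]
    - [255,0,-0.2,-2.4,0,0,0]
    - [255,0,-0.2,-2.4,0,0,0]

```text
time_s: 3.95
tcp_pos: [0.4845, -0.3446, 0.0381]
tcp_rot: [0.0, 0.979, -0.206, 0.0]
wrist_force: [-2.6, 1.8, 8.2]
opening: -0.0001
```

play_rows:
  deltas:
    - [255,0,0,-0.1,0,0,0]
    - [255,0,0,-0.2,0,0,0]
    - [255,0,0,-0.3,0,0,0]
    - [255,0,0,-0.3,0,0,0]

```text
time_s: 4.45
tcp_pos: [0.4846, -0.3447, 0.0378]
tcp_rot: [0.001, 0.979, -0.205, 0.001]
wrist_force: [-8.2, 7.6, 23.0]
opening: -0.0001
```

The button bottomed out at 6 mm of travel, with 23 N against the stop. Lifting off, then over to a point above the tall lens.

play_rows:
  deltas:
    - [255,0,0,1,0,0,0]
    - [255,0,0,4,0,0,0]
    - [255,0,0,9,0,0,0]
    - [255,0,0,14,0,0,0]
    - [255,0,0,19,0,0,0]
    - [255,0,0,22,0,0,0]
    - [255,0,0,22,0,0,0]

```text
time_s: 5.32
tcp_pos: [0.486, -0.3454, 0.2571]
tcp_rot: [0.001, 0.979, -0.206, 0.003]
wrist_force: [0.4, -0.1, -0.8]
opening: 0.0001
```

Run:
```python
from h import *
p,d=grab('scene'); X=world('scene',d).reshape(-1,3); o=arm.get_obs(); print(o['tcp_pos'],o['wrist_force'])
Q=X[(np.hypot(*(X[:,:2]-[.4845,-.345]).T)<.013)&(X[:,2]>.03)&(X[:,2]<.06)]; print(len(Q),np.median(Q[:,2]))
for c,h in(((.562,-.08),.15),((.525,.0895),.036),((.453,.2905),.09)):
    Q=X[(np.hypot(*(X[:,:2]-c).T)<.06)&(abs(X[:,2]-h)<.007)]; print(cv2.minEnclosingCircle((Q[:,:2]*1000).astype(np.float32)))
```

```text
[ 0.48526839 -0.34475441  0.25490319] [ 0.35031126 -0.76720401 -0.65608678]
54 0.04375494866835013
((562.4381713867188, -80.86076354980469), 37.2307243347168)
((526.3475341796875, 88.96277618408203), 33.462730407714844)
((453.53472900390625, 290.35479736328125), 35.60060119628906)
```

play_rows:
  deltas:
    - [255,1.2,4,0,0,0,0]
    - [255,2.6,9,0,0,0,0]
    - [255,4.1,14,0,0,0,0]
    - [255,5.6,19,0,0,0,0]
    - [255,6.8,23,0,0,0,0]
    - [255,7.5,25.8,0,0,0,0]
    - [255,7.8,26.5,0,0,0,0]
    - [255,7.8,26.5,0,0,0,0]

```text
time_s: 6.38
tcp_pos: [0.5624, -0.0796, 0.2533]
tcp_rot: [0.0, 0.979, -0.206, -0.001]
wrist_force: [0.2, 0.1, -0.0]
opening: -0.0003
```

play_rows:
  deltas:
    - [255,0,0,-2,0,0,0]
    - [255,0,0,-4,0,0,0]
    - [255,0,0,-6,0,0,0]
    - [255,0,0,-7.5,0,0,0]
    - [255,0,0,-8.3,0,0,0]
    - [255,0,0,-8.5,0,0,0]
    - [255,0,0,-8.5,0,0,0]

```text
time_s: 7.25
tcp_pos: [0.5629, -0.0798, 0.1698]
tcp_rot: [-0.0, 0.979, -0.206, 0.0]
wrist_force: [0.6, -0.2, -0.4]
opening: 0.0
```

Run:
```python
from h import *
p,d=grab('scene'); q,e=grab('top'); o=arm.get_obs(); print(o['tcp_pos'],o['wrist_force'])
cv2.imwrite('pics/t1.png',np.hstack([cv2.resize(p[110:240,150:280,::-1],(400,400)),cv2.resize(q[130:260,240:370,::-1],(400,400))]))
```

```text
[ 0.56305878 -0.07963935  0.16998778] [-0.11153573  0.52311504  0.24633053]
```

View pics/t1.png

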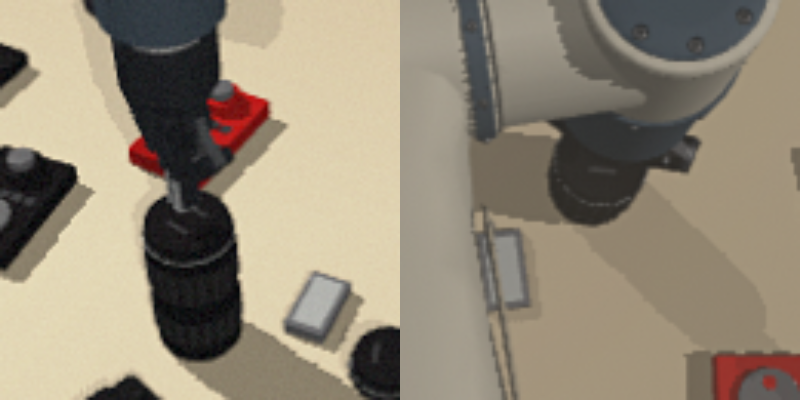

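In the left crop the tips (180,207) stand over the cap centre (190,225) with about 20 mm of gap. Holding for about 2 s.

play_rows:
  deltas:
    - [255,0,0,0,0,0,0]
    - [255,0,0,0,0,0,0]
    - [255,0,0,0,0,0,0]
    - [255,0,0,0,0,0,0]
    - [255,0,0,0,0,0,0]
    - [255,0,0,0,0,0,0]
    - [255,0,0,0,0,0,0]
    - [255,0,0,0,0,0,0]

```text
time_s: 8.35
tcp_pos: [0.5626, -0.0797, 0.1693]
tcp_rot: [0.0, 0.979, -0.206, -0.0]
wrist_force: [-0.1, -0.3, -0.5]
opening: -0.0001
```

play_rows:
  deltas:
    - [255,0,0,0,0,0,0]
    - [255,0,0,0,0,0,0]
    - [255,0,0,0,0,0,0]
    - [255,0,0,0,0,0,0]
    - [255,0,0,0,0,0,0]
    - [255,0,0,0,0,0,0]
    - [255,0,0,0,0,0,0]
    - [255,0,0,0,0,0,0]

```text
time_s: 9.35
tcp_pos: [0.5626, -0.0796, 0.1693]
tcp_rot: [-0.0, 0.979, -0.206, 0.0]
wrist_force: [0.4, -0.8, -0.6]
opening: 0.0005
```

play_rows:
  deltas:
    - [255,0,0,3,0,0,0]
    - [255,0,0,7,0,0,0]
    - [255,-0.5,3,8,0,0,0]
    - [255,-1.3,7,8,0,0,0]
    - [255,-2.4,12,8,0,0,0]
    - [255,-3.3,16,8,0,0,0]
    - [255,-3.7,17,8,0,0,0]
    - [255,-3.7,17,8,0,0,0]

```text
time_s: 10.35
tcp_pos: [0.5255, 0.0906, 0.2494]
tcp_rot: [0.0, 0.979, -0.205, 0.0]
wrist_force: [0.1, -0.6, 0.1]
opening: 0.0003
```

play_rows:
  deltas:
    - [255,0,-0.1,-4,0,0,0]
    - [255,0,-0.1,-8,0,0,0]
    - [255,0,-0.1,-12,0,0,0]
    - [255,0,-0.1,-15,0,0,0]
    - [255,0,-0.1,-17.5,0,0,0]
    - [255,0,-0.1,-19,0,0,0]
    - [255,0,-0.1,-19.3,0,0,0]
    - [255,0,-0.1,-19.3,0,0,0]

```text
time_s: 11.35
tcp_pos: [0.5263, 0.0892, 0.057]
tcp_rot: [-0.0, 0.979, -0.206, 0.001]
wrist_force: [0.5, 0.3, -0.3]
opening: 0.0
```

Run:
```python
from h import *
p,d=grab('scene'); o=arm.get_obs(); print(o['tcp_pos'],o['wrist_force'])
X=world('scene',d).reshape(-1,3)
for c,h in(((.562,-.08),.15),((.525,.0895),.036),((.453,.2905),.09)):
    Q=X[(np.hypot(*(X[:,:2]-c).T)<.06)&(abs(X[:,2]-h)<.007)]; print(cv2.minEnclosingCircle((Q[:,:2]*1000).astype(np.float32)))
cv2.imwrite('pics/f1.png',cv2.resize(p[:,:,::-1],(768,576)))
```

```text
[0.5264214  0.08938298 0.05727139] [0.20866151 0.53825684 0.21257298]
((561.1260986328125, -80.3543701171875), 37.621337890625)
((526.3512573242188, 90.04328155517578), 32.6529426574707)
((453.7962951660156, 290.4138488769531), 36.0823974609375)
```

View pics/f1.png

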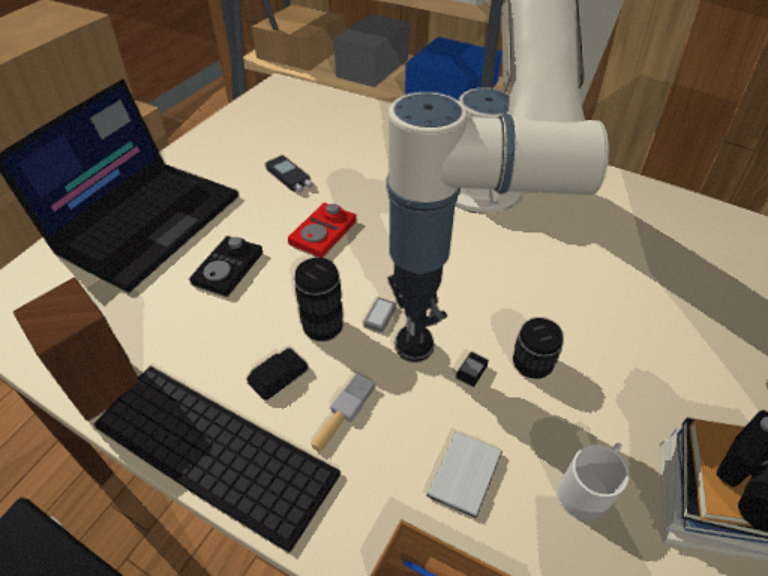

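The tips are over the flat lens cap at (413,335) with about 20 mm of gap, and nothing else has moved. Holding, then handing in.

play_rows:
  deltas:
    - [255,0,0,0,0,0,0]
    - [255,0,0,0,0,0,0]
    - [255,0,0,0,0,0,0]
    - [255,0,0,0,0,0,0]
    - [255,0,0,0,0,0,0]
    - [255,0,0,0,0,0,0]
    - [255,0,0,0,0,0,0]
    - [255,0,0,0,0,0,0]

```text
time_s: 12.4
tcp_pos: [0.5257, 0.0894, 0.0563]
tcp_rot: [-0.0, 0.979, -0.206, 0.0]
wrist_force: [0.1, -0.0, -0.4]
opening: 0.0002
```

play_rows:
  deltas:
    - [255,0,0,0,0,0,0]
    - [255,0,0,0,0,0,0]
    - [255,0,0,0,0,0,0]
    - [255,0,0,0,0,0,0]
    - [255,0,0,0,0,0,0]
    - [255,0,0,0,0,0,0]
    - [255,0,0,0,0,0,0]
    - [255,0,0,0,0,0,0]

```text
time_s: 13.4
tcp_pos: [0.5256, 0.0894, 0.0563]
tcp_rot: [0.0, 0.979, -0.206, -0.0]
wrist_force: [-0.4, -0.3, 1.1]
opening: -0.0001
```

```bash
python3 -c "
from plant import arm
o=arm.get_obs();print(o['time_s'],o['tcp_pos'],o['wrist_force']);print(arm.job_done())"
```

```text
13.4 [0.52560628 0.08936572 0.05627567] [-0.42185036 -0.26128133  1.05297607]
the job is handed in; nothing more can be done
None
```

The job is done and handed in at 13.4 s, in the order asked.

- **Record button:** I pressed the button on the black console to its stop, with the fingertips at 0.038 m and 23 N. Afterwards depth read its top at 0.044 m, so it came back up.
- **Tallest lens:** I pointed at it from about 19 mm above the middle of its cap for a little over 2 s.
- **Flattest lens:** I then pointed at it from about 20 mm above for 2 s, and the arm finished still pointing there.

**Last checks:** The last picture, taken just before the final 2 s hold, showed nothing moved. All three lens positions agreed with the first measurements to within 2 mm. The wrist force was about 1 N at the end, which is sensor noise, so nothing was being touched. No check failed or disagreed.

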